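# Ready the recipe-tablet dock and hold its side arm at the size mark

### The job

Get the tablet dock ready: press its keys fully down one at a time in this order, green (power), blue (dock input), white (charging), and leave the grey key alone. Then draw the sprung side arm out until its white index line meets the yellow tape mark and, holding it there, slide the red cam lever across to its closed end. Keep a firm hold of the side arm's upright plate and finish like that, still gripping it at the mark with the lever closed, because the tablet is about to be set in; do not disturb the other things on the counter.

Things in the scene. Friction and masses are not known exactly. Their poses are not given: they have to be found in the camera images.
- dock: The tablet dock, fixed: black base 190 (x) x 340 (y) mm, flat top 40 mm up. Origin on the counter; x points from the front (keys) to the back rest, y left, z up; it spans x -105..85, y -190..150 mm. Keys at x -80 mm. Obstacles: fixed left plate x -51..55, y 130..140, 105 mm tall; back rest y -20..100, x 50 (foot) to 100 (top), 158 mm tall; two rails along y, x -45 and 50, 56 mm tall.
- key_green_top (a point): Centre of the top of the green key (power), 22 mm across, in a collar 38 mm across; the key's top is 54 mm above the counter. Goes straight down 5 mm on a spring of 1.2 N rising to 4 N at the bottom; comes up when let go. Keys stand 40 mm apart along the dock's y.
- key_blue_top (a point): Centre of the top of the blue key (dock input); same make as the green one.
- key_white_top (a point): Centre of the top of the white key (charging); same make.
- key_grey_top (a point): Centre of the top of the grey key (pairing), not to be pressed; same make.
- key_green (a joint): Travel of the green key in m: 0 up, 0.005 fully down.
- key_blue (a joint): Travel of the blue key in m: 0 up, 0.005 fully down.
- key_white (a joint): Travel of the white key in m: 0 up, 0.005 fully down.
- key_grey (a joint): Travel of the grey key in m: 0 up, 0.005 fully down.
- grip_plate: The side arm's upright grey plate; origin at its middle, 80 mm up, axes as the dock's: 10 mm thick (dock y), 110 mm long (dock x, 55 mm either way), top 105 mm up. Pinch it from above anywhere along it. Faces free down to 66 mm above the counter, but for the lever's tab beside the outer (-y) face. Fingers opened 1 to 3 mm wider than the plate slide along it and still keep it in place; a tight pinch does not slide.
- side_arm (a joint): How far the side arm is drawn out along the dock's -y (to the right), in m: 0 at the inner stop, 0.075 at the outer stop. A spring pulls it back in with 3 to 4.5 N, so it runs back if let go while the lever is open.
- index_line (a point): The white index line on the pointer at the front end of the side arm's plate (same y as the plate's middle); it rides just above the front rail, and is a 3 mm wide line along the dock's x, 61 mm above the counter.
- tape_mark: Yellow tape mark, 4 mm wide, 34 mm long along the dock's x, stuck on the dock's top in front of the front rail; origin at its centre, axes as the dock's. The arm is at the mark when index_line and this strip have the same y in the dock's frame. It asks for 40 to 68 mm of draw.
- lever_tab (a point): Centre of the red lever's thumb tab (24 mm radially, 5 mm thick, 56 to 100 mm above the counter) on a bar (top 64 mm up) that turns about a pin on the arm's foot, 66 mm outside (-y) and 18 mm behind (+x) grip_plate; tab centre 47 mm, tab end 59 mm from the pin. It stands in the way of a finger sliding along the plate's outer face. Open: 2 mm in front of grip_plate (-x); closed: 38 mm behind it.
- cam_lever (a joint): Cam lever angle in rad: 0 open (tab towards the front; starts at 0 to 0.1), 0.873 fully closed (tab towards the back): push the tab towards the back (+x). 2 N at the tab, up to 10 N at the end; stays where it is left. In its last 25 degrees the cam bites on the rear rail, pulling the arm sideways a little, then clamps it.
- tablet: Black tablet, 170 x 245 x 8 mm, lying on the counter at the left; not to be moved. Origin under its middle.
- mug_white: White mug, 80 mm across, 90 mm tall, left of the dock; not to be moved. Origin under its middle.
- mug_smoked: Smoked-glass mug, 80 mm across, 95 mm tall, right of the dock; not to be moved. Origin under its middle.
- tumbler: Clear glass tumbler, 70 mm across, 100 mm tall, behind the dock; not to be moved. Origin under its middle.
- coffee_jar: Amber coffee jar, 72 mm across, 110 mm tall, behind the dock on the right; not to be moved. Origin under its middle.
- teaspoon: Coffee scoop with a wooden handle, 150 mm long, lying in front of the dock; not to be moved. Origin under its middle.
- soap_bottle: Orange dish-soap bottle, 64 mm across, 190 mm tall, far right; not to be moved. Origin under its middle.

How it is judged:
By the outcome, as a careful person would: the job done as asked, in the order asked, and still so for the second after the job is handed in, while the arm keeps its last pose, push and grip.
It also fails if it takes over 54 s, if anything falls off the work surface, if the arm or the gripper's body presses on something with over 40 N, if the wrist force passes 120 N, or if a joint passes its speed limit or range.

### The arm

A 7-joint arm with a two-finger parallel gripper is mounted at the origin on the work surface. World frame = base frame: x ahead of the robot, y to its left, z up, the work surface at z = 0. Lengths are in m, angles in degrees, forces in N, time in s.
With the tool pointing down it reaches from about 0.4 to 0.925 m from the base axis. Payload 4.1 kg.
Tool frame: the origin (TCP) lies midway between the tips of the shut fingers; the grasp point (between the pads) lies 19 mm behind it; z points along the fingers, y is the direction in which the jaws open and shut (so a half turn about z gives the same grasp; the last joint's range is limited). The gripper opens to 85 mm and grips with 20 to 120 N. Pads are 22 mm wide; open, the fingers measure 114 mm over their backs; the gripper's body (76 mm by 85 mm) begins 54 mm behind the grasp point. The pads swing forward as they close: fully open they stand 13 mm farther back than shut.
Start: joints at [70.13, 22.827, 2.584, 88.041, -1.071, 69.15, -2.905], TCP at [0.159, -0.63, 0.231] pointing down, gripper open.
Joint ranges: [-161.44, 161.44], [-28.35, 127.94], [-78.24, 83.42], [0, 140.83], [-78.03, 258.03], [13.02, 114.36], [-168.23, 168.23]. Speed limits (degrees/s): [147.25, 147.25, 180, 180, 180, 180, 180].

### API

Orientations are given as a 3x3 rotation matrix whose columns are the frame's x, y, z axes.
In Python, from bench import bot gives the robot as it stands.
- The arm moves only by the tool servo_tool, never from a script. Its argument "increments" is a list of rows, each a list of 2 entries, a list of its own where there are three numbers: the shift along the tool's x, y, z in mm, then the turn about the tool's z in degrees. In form: [[[tx, ty, tz], twist], ...]. A call has 1 to 5 rows; each row shifts and turns the commanded pose from where the row before left it, along the tool's axes as they then stand; what a row does not reach is not made up. A row lasts 1/8 s, in which the tool goes at most 62.5 mm and 10.7 degrees, less where a joint would pass 70% of its speed; a pose out of reach is approached as far as the arm can. A call with a gripper value outside its range is refused whole. "jaw" is the closure, from -1 (fully open) to 1 (shut), set as the call begins (left out, the last holds). The fingers move at their own pace and stop on an object; "grip_force" is the grip in N (left out, the last holds). Time passes only in rows, so rows that do not move let the fingers close. It gives the time, the measured TCP pose, the force and the opening at its end, in the units of the state.
- bot.get_state(): the state, without advancing time (a new reading comes with each control period).
- bot.get_image(name): name is "scene" or "top"; returns the picture (480x640x3 uint8, red, green, blue); there is no depth.
- bot.camera_params(name): a dict with "fx", "fy", "cx", "cy" (pixels), "dist" ([k1, k2, p1, p2, k3] as OpenCV has them; the pictures are not rectified), "extrinsics" (4x4, takes a point from world to camera coordinates). Camera axes: x right, y down, z forward; pixel columns grow to the right and rows downward; lengths in m; the calibration is good to about 2 mm. A picture is of the moment at which its call begins. camera_params takes no time and is no camera call.
- bot.close_job(): hands the job in, once; it reports no verdict.
Trained networks look in the newest picture that a camera, given by its name, has taken for a name from the list of things; names that differ only in an ending like _2 or _b are one class to them, and where a whole thing is asked for, a point or a joint stands for the part that bears it (a point fixed in the world has none). Each returns a list of dicts, best first, with "score" (0 to 1); they miss things now and then, are a little off and sometimes report something else, mostly with a low value. They report only what shows in the picture. A call takes as long as a camera call.
- bot.boxes_of(camera, query): "location" ([x, y, z] in m, in world coordinates, good to about 4 mm: the middle of the surface that is visible of it).
- bot.place_of(camera, query): "location" ([x, y, z] in m, in world coordinates, good to about 4 mm: a listed point, or the origin of a listed thing).
The state is a dict: "t": time; "joints": joint angles; "joint_vel": joint speeds; "joint_efforts": joint torques, N m; "tool_pos": TCP position; "tcp_rot": TCP orientation; "force": force on the tool from outside, world axes, zero at the start; "ft_torque": the same for the moment, N m; "width": opening from 0.0 (shut) to 1.0 (fully open).
Only numpy, scipy, OpenCV 4.12 (cv2) and the standard library are available. Lean on these libraries where they do the work, as an engineer would, in place of code of your own. Each camera call takes 0.05 s, during which the arm holds its last target. There are 200 camera calls.

## Working session

There is one attempt and no reset: what is moved stays moved. The work goes in short steps, Python scripts to look and compute and a tool call to move; the robot and the scene stay as the last step left them, time stands still between calls to the robot, and variables do not carry over. Pictures are saved under pics/ and viewed, about 8 in all and at most 12, crops included, and the job is handed in when it is done.

Besides the shell and the picture viewer there is one more tool, called after "Call:" as a command line: name --argument value ..., lists and objects as JSON in quotes. servo_tool: Moves the arm, as the interface text tells. Its arguments: {"type":"object","properties":{"increments":{"type":"array"},"jaw":{"type":"number"},"grip_force":{"type":"number"}},"required":["increments"]}

```bash
ls; mkdir -p pics
python3 - <<'E'
from bench import bot
import cv2,numpy as np
s=bot.get_state();print(s['t'],s['tool_pos'],np.round(s['tcp_rot'],3).tolist(),s['width'])
for c in("scene","top"):
    im=bot.get_image(c);cv2.imwrite(f"pics/{c}0.png",im[:,:,::-1])
    p=bot.camera_params(c);print(c,p['fx'],p['cx'],p['cy'],p['dist'],np.round(p['extrinsics'],3).tolist())
    for q in["dock","key_green_top","key_blue_top","key_white_top","key_grey_top","grip_plate","index_line","tape_mark","lever_tab"]:
        print(q,[(np.round(d['location'],4).tolist(),round(d['score'],2)) for d in bot.place_of(c,q)[:2]])
print(bot.get_state()['t'])
E
```

```text
pics
0.0 [ 0.15927302 -0.6295287   0.2302342 ] [[0.969, 0.245, -0.001], [0.245, -0.969, 0.002], [-0.0, -0.002, -1.0]] 1.0004700072133539
scene 531.5961013484001 316.3571562819356 237.99561846953236 [-0.08278025  0.          0.          0.          0.        ] [[0.779, 0.627, 0.007, -0.438], [0.507, -0.623, -0.596, -0.264], [-0.37, 0.468, -0.803, 1.652], [0.0, 0.0, 0.0, 1.0]]
dock [([0.5845, 0.0067, 0.0024], 0.89), ([0.7565, -0.172, 0.0018], 0.61)]
key_green_top [([0.502, 0.1193, 0.0591], 0.52)]
key_blue_top [([0.5045, 0.0797, 0.0551], 0.48)]
key_white_top [([0.4988, 0.0376, 0.0594], 0.57), ([0.4273, 0.4846, -0.0017], 0.42)]
key_grey_top [([0.5031, -0.007, 0.0623], 0.47)]
grip_plate [([0.5862, -0.0388, 0.0817], 0.97)]
index_line [([0.5262, -0.0422, 0.0616], 0.72), ([0.4271, 0.4867, 0.0003], 0.34)]
tape_mark []
lever_tab [([0.5872, -0.0643, 0.0826], 0.82), ([0.4998, -0.0062, 0.0598], 0.6)]
top 468.965808689921 325.269176731116 240.10235770803885 [0.03972028 0.         0.         0.         0.        ] [[-0.03, -0.999, 0.022, -0.024], [-0.981, 0.025, -0.19, 0.582], [0.189, -0.027, -0.982, 1.364], [0.0, 0.0, 0.0, 1.0]]
dock [([0.5846, 0.0133, 0.004], 0.75)]
key_green_top [([0.5064, 0.1191, 0.0593], 0.59)]
key_blue_top [([0.5074, 0.0796, 0.0545], 0.51)]
key_white_top [([0.4996, 0.0365, 0.0581], 0.55)]
key_grey_top [([0.5076, -0.0037, 0.0553], 0.59)]
grip_plate [([0.5876, -0.041, 0.0803], 0.59), ([0.4254, -0.1494, 0.0047], 0.45)]
index_line [([0.5232, -0.0426, 0.0633], 0.7), ([0.5044, 0.0783, 0.0543], 0.64)]
tape_mark [([0.5086, -0.0061, 0.0561], 0.48)]
lever_tab [([0.5902, -0.0664, 0.08], 0.72)]
1.0
```

View pics/top0.png

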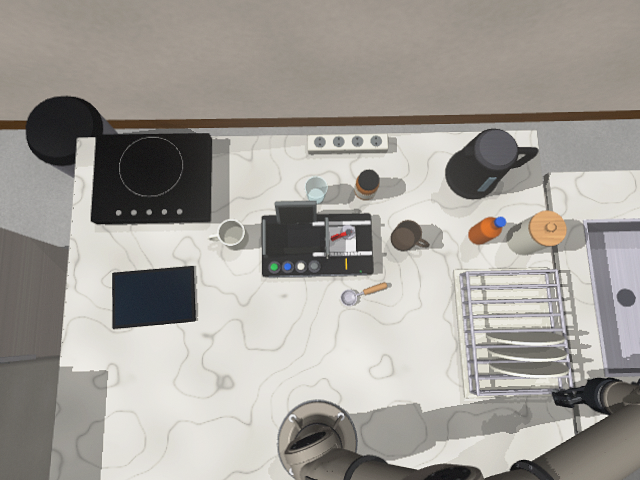

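View pics/scene0.png

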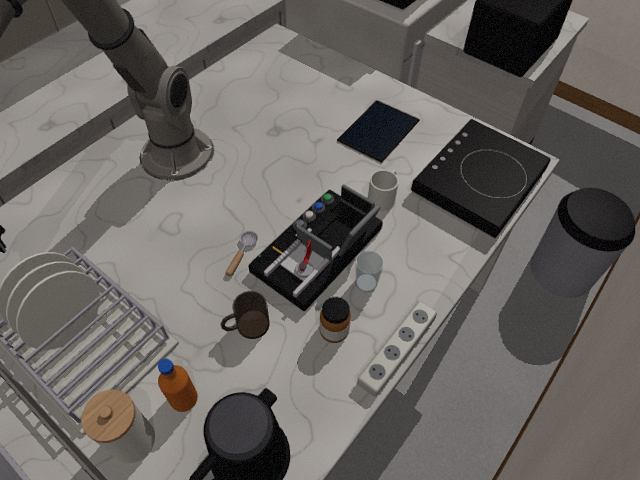

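Top view: keys green (274,267), blue (287,267), white (300,267), grey (314,267); tape about (346,263), plate about x=327, red lever (343,235). Next I'll segment the colours for finer positions.

```bash
cat > h.py <<'E'
from bench import bot
import cv2,numpy as np
def ray(c,uv,z):
    p=bot.camera_params(c);K=np.array([[p['fx'],0,p['cx']],[0,p['fy'],p['cy']],[0,0,1]])
    n=cv2.undistortPoints(np.array([[uv]],float),K,np.array(p['dist']))[0,0]
    E=np.array(p['extrinsics']);R,t=E[:3,:3],E[:3,3];o=-R.T@t;d=R.T@np.array([n[0],n[1],1])
    return o+d*(z-o[2])/d[2]
def proj(c,P):
    p=bot.camera_params(c);K=np.array([[p['fx'],0,p['cx']],[0,p['fy'],p['cy']],[0,0,1]]);E=np.array(p['extrinsics'])
    return cv2.projectPoints(np.atleast_2d(np.array(P,float)),cv2.Rodrigues(E[:3,:3])[0],E[:3,3],K,np.array(p['dist']))[0][:,0]
def seg(img,lo,hi,box):
    x0,y0,x1,y1=box;h=cv2.cvtColor(img,cv2.COLOR_RGB2HSV)
    m=cv2.inRange(h,np.array(lo),np.array(hi));k=np.zeros_like(m);k[y0:y1,x0:x1]=m[y0:y1,x0:x1]
    n,l,st,ce=cv2.connectedComponentsWithStats(k)
    if n<2:return None
    i=1+np.argmax(st[1:,4]);return ce[i],st[i]
E
python3 - <<'E'
from h import *
B={'top':(255,195,390,285),'scene':(240,180,390,310)}
T=[('green',(45,100,60),(80,255,255),.054),('blue',(100,120,60),(125,255,255),.054),('yellow',(20,120,90),(35,255,255),.040),('red',(0,150,70),(8,255,255),.1)]
for c in B:
    im=cv2.imread(f'pics/{c}0.png')[:,:,::-1].copy()
    for n,lo,hi,z in T:
        r=seg(im,lo,hi,B[c])
        if r: print(c,n,r[0].round(1),r[1],ray(c,r[0],z).round(4))
    x0,y0,x1,y1=B[c];cv2.imwrite(f'pics/{c}0c.png',cv2.resize(im[y0:y1,x0:x1,::-1],None,fx=4,fy=4,interpolation=cv2.INTER_CUBIC))
im1=cv2.imread('pics/top0c.png');im2=cv2.imread('pics/scene0c.png')
im1=im1[:, :];w=560
cv2.imwrite('pics/both.png',np.vstack([cv2.resize(im1,(440,293)),cv2.resize(im2,(440,381))])[:,:] if 0 else np.hstack([cv2.resize(im1,(400,267)),cv2.resize(im2,(400,347))[:267]]) if 0 else im1)
E
```

```text
top green [273.9 266.6] [271 263   7   8  43] [0.5049 0.1157 0.054 ]
top blue [287.1 266.2] [284 263   7   7  42] [0.5049 0.0763 0.054 ]
top yellow [345.5 263.3] [345 258   2  12  23] [ 0.5111 -0.1001  0.04  ]
top red [338.5 235.3] [331 232  16   8  44] [ 0.5859 -0.0784  0.1   ]
scene green [327.  196.4] [324 193   7   8  43] [0.5032 0.1198 0.054 ]
scene blue [317.9 205.2] [315 202   7   8  47] [0.5035 0.079  0.054 ]
scene yellow [277.1 249.7] [273 246  10   8  22] [ 0.5086 -0.0973  0.04  ]
scene red [306.1 258.4] [303 252   8  12  37] [ 0.6115 -0.1021  0.1   ]
```

View pics/top0c.png

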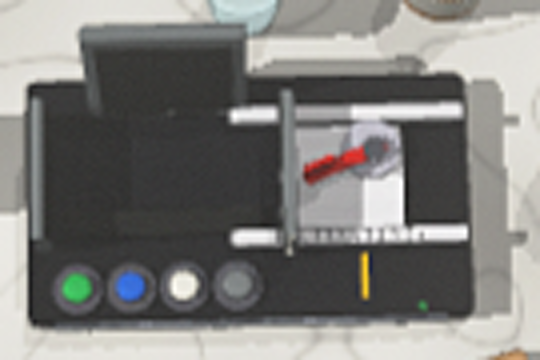

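View pics/scene0c.png

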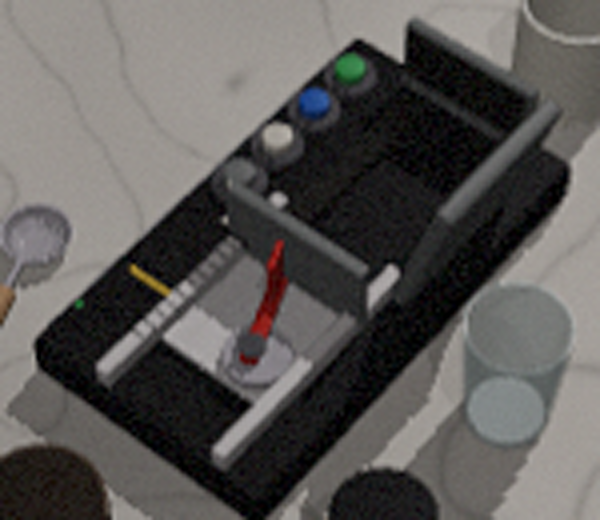

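Dock is nearly aligned with the world. Key heights and spacing are consistent, and the tape is about 56 mm from the index line (40–68 expected). Now I'll move towards the keys.

Call:
servo_tool --increments '[[[30, 0, 0], 7.1], [[30, 0, 0], 7.1], [[40, -40, 0], 0], [[40, -40, 0], 0], [[40, -40, 0], 0]]' --jaw 1 --grip_force 60

```text
t: 1.62
tool_pos: [0.3396, -0.4978, 0.2315]
tcp_rot: [[1.0, -0.0, 0.0], [-0.0, -1.0, -0.0], [0.0, 0.0, -1.0]]
force: [0.1, -0.9, -0.3]
width: 0.005
```

Call:
servo_tool --increments '[[[35, -50, 0], 0], [[35, -50, 0], 0], [[35, -50, 0], 0], [[35, -50, 0], 0], [[10, -60, 0], 0]]'

```text
t: 2.25
tool_pos: [0.4904, -0.2371, 0.2315]
tcp_rot: [[1.0, 0.001, 0.002], [0.001, -1.0, -0.0], [0.002, 0.0, -1.0]]
force: [0.4, -0.4, 1.0]
width: 0.001
```

Run:
```python
from h import *
s=bot.get_state();print(s['t'],s['tool_pos'],np.round(s['tcp_rot'],4).tolist(),s['force'])
im=cv2.imread('pics/top0.png')[:,:,::-1].copy()
w=seg(im,(0,0,170),(179,80,255),(293,258,308,276));print(w, ray('top',w[0],.054))
sc=cv2.imread('pics/scene0.png')[:,:,::-1].copy()
w=seg(sc,(0,0,120),(179,90,255),(300,205,318,224));print(w, ray('scene',w[0],.054))
# rails and edges in crop px
for a in [(232,237),(467,233),(232,117),(465,108)]:
    print(a, ray('top',(255+a[0]/4,195+a[1]/4),.056))
```

```text
2.25 [ 0.49040788 -0.23711814  0.23150385] [[1.0, 0.001, 0.0019], [0.001, -1.0, -0.0002], [0.0019, 0.0002, -1.0]] [ 0.39520618 -0.37098766  1.04044296]
(array([300.45945946, 265.91891892]), array([298, 263,   6,   7,  37], dtype=int32)) [0.5046661  0.03630193 0.054     ]
(array([303.421875, 208.140625]), array([300, 205,  11,  10,  64], dtype=int32)) [0.47948064 0.0457142  0.054     ]
(232, 237) [ 0.53874069 -0.00211277  0.056     ]
(467, 233) [ 0.53716854 -0.17930977  0.056     ]
(232, 117) [ 0.63123745 -0.00440213  0.056     ]
(465, 108) [ 0.63386    -0.18247511  0.056     ]
```

Call:
servo_tool --increments '[[[4, -60, 0], 0], [[4, -60, 0], 0], [[4, -60, 0], 0], [[2, -60, 0], 0], [[0, -60, 20], 0]]'

```text
t: 2.88
tool_pos: [0.5038, 0.0624, 0.2131]
tcp_rot: [[1.0, -0.0, 0.005], [-0.0, -1.0, 0.0], [0.005, -0.0, -1.0]]
force: [1.3, -0.1, 1.0]
width: 0.003
```

Call:
servo_tool --increments '[[[0, -54, 40], 0], [[0, 0, 50], 0], [[0, 0, 40], 0], [[0, 0, 15], 0], [[0, 0, 0], 0]]'

```text
t: 3.5
tool_pos: [0.5022, 0.1102, 0.0691]
tcp_rot: [[1.0, -0.0, -0.001], [-0.0, -1.0, -0.0], [-0.001, 0.0, -1.0]]
force: [0.0, 0.2, -0.3]
width: 0.005
```

Run:
```python
from h import *
s=bot.get_state();print(s['t'],s['tool_pos'],s['force'])
a=bot.get_image('top')[195:285,255:390];b=bot.get_image('scene')[170:290,240:390]
cv2.imwrite('pics/g1.png',np.hstack([cv2.resize(x,(400,320),interpolation=cv2.INTER_CUBIC) for x in(a,b)])[:,:,::-1])
```

```text
3.5 [0.50222306 0.11023674 0.06913028] [ 0.01742942  0.17022372 -0.33279127]
```

View pics/g1.png

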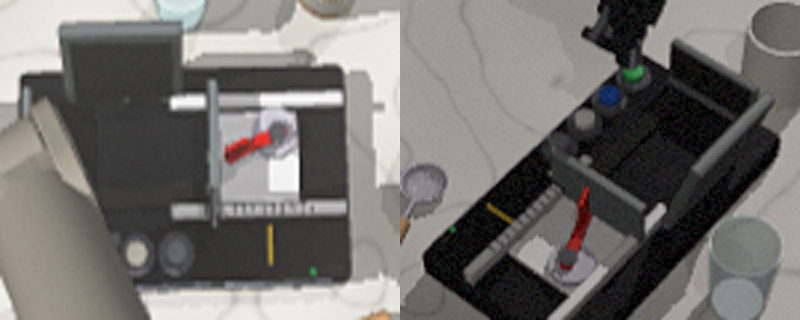

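Right panel: fingertips stand just behind green (632,72). I'll shift about 7 mm in y and press.

Call:
servo_tool --increments '[[[2, -7, 0], 0], [[0, 0, 0], 0], [[0, 0, 14], 0], [[0, 0, 4], 0], [[0, 0, 0], 0]]'

```text
t: 4.22
tool_pos: [0.5046, 0.1175, 0.052]
tcp_rot: [[1.0, -0.0, 0.0], [-0.0, -1.0, -0.0], [0.0, 0.0, -1.0]]
force: [-2.0, -0.5, 9.0]
width: 0.003
```

Call:
servo_tool --increments '[[[0, 0, 2], 0], [[0, 0, 0], 0], [[0, 0, 0], 0]]'

```text
t: 4.6
tool_pos: [0.5047, 0.1175, 0.0517]
tcp_rot: [[1.0, -0.0, 0.0], [-0.0, -1.0, -0.001], [0.0, 0.001, -1.0]]
force: [-6.9, -1.6, 23.5]
width: -0.003
```

Hard stop at z≈0.0517, a bit higher than the expected 0.049. I'll trace the force on the way up to tell the key's stop from the collar.

Call:
servo_tool --increments '[[[0, 0, -3.5], 0], [[0, 0, 0], 0], [[0, 0, 0], 0], [[0, 0, 0], 0]]'

```text
t: 5.1
tool_pos: [0.5046, 0.1175, 0.0527]
tcp_rot: [[1.0, 0.0, 0.0], [0.0, -1.0, 0.0], [0.0, -0.0, -1.0]]
force: [0.4, -0.5, 4.2]
width: 0.001
```

Call:
servo_tool --increments '[[[0, 0, -1], 0], [[0, 0, 0], 0], [[0, 0, 0], 0]]'

```text
t: 5.48
tool_pos: [0.5046, 0.1175, 0.0538]
tcp_rot: [[1.0, 0.0, 0.001], [0.0, -1.0, 0.0], [0.001, -0.0, -1.0]]
force: [1.7, 0.1, 2.4]
width: 0.001
```

Call:
servo_tool --increments '[[[0, 0, -1], 0], [[0, 0, 0], 0], [[0, 0, 0], 0]]'

```text
t: 5.85
tool_pos: [0.5042, 0.1174, 0.0547]
tcp_rot: [[1.0, 0.0, -0.0], [0.0, -1.0, -0.0], [-0.0, 0.0, -1.0]]
force: [1.8, 1.2, 1.9]
width: 0.001
```

Call:
servo_tool --increments '[[[0, 0, -2], 0], [[0, 0, 0], 0], [[0, 0, 0], 0]]'

```text
t: 6.22
tool_pos: [0.5037, 0.1173, 0.0566]
tcp_rot: [[1.0, 0.0, -0.001], [0.0, -1.0, -0.0], [-0.001, 0.0, -1.0]]
force: [1.4, -0.2, 1.1]
width: -0.001
```

Call:
servo_tool --increments '[[[0, 0, -3], 0], [[0, 0, 0], 0], [[0, 0, 0], 0]]'

```text
t: 6.6
tool_pos: [0.5039, 0.1172, 0.0596]
tcp_rot: [[1.0, -0.0, -0.001], [-0.0, -1.0, -0.0], [-0.001, 0.0, -1.0]]
force: [0.6, 1.4, -0.2]
width: -0.003
```

Force ramps 4.2→1.1 N over 5 mm, exactly the key spring, so green was fully down. Blue next, then white.

Call:
servo_tool --increments '[[[0, 0, -12], 0], [[0, 40, 0], 0], [[0, 0, 0], 0], [[0, 0, 16], 0], [[0, 0, 4], 0]]'

```text
t: 7.22
tool_pos: [0.5044, 0.0782, 0.0516]
tcp_rot: [[1.0, 0.001, -0.0], [0.001, -1.0, -0.0], [-0.0, 0.0, -1.0]]
force: [-5.7, -1.3, 25.4]
width: 0.001
```

Call:
servo_tool --increments '[[[0, 0, 1.5], 0], [[0, 0, 0], 0], [[0, 0, 0], 0]]'

```text
t: 7.6
tool_pos: [0.5044, 0.0783, 0.0518]
tcp_rot: [[1.0, 0.002, -0.0], [0.002, -1.0, -0.001], [-0.0, 0.001, -1.0]]
force: [-4.4, -2.2, 16.9]
width: -0.0
```

Call:
servo_tool --increments '[[[0, 0, -20], 0], [[0, 41, 0], 0], [[0, 0, 0], 0], [[0, 0, 15], 0], [[0, 0, 4], 0]]'

```text
t: 8.22
tool_pos: [0.5043, 0.0377, 0.0515]
tcp_rot: [[1.0, 0.002, -0.001], [0.002, -1.0, -0.0], [-0.001, 0.0, -1.0]]
force: [-6.6, -0.7, 31.0]
width: 0.001
```

Call:
servo_tool --increments '[[[0, 0, 0], 0], [[0, 0, 1], 0], [[0, 0, 0], 0], [[0, 0, 0], 0]]'

```text
t: 8.72
tool_pos: [0.5043, 0.0377, 0.0518]
tcp_rot: [[1.0, 0.002, -0.001], [0.002, -1.0, -0.001], [-0.001, 0.001, -1.0]]
force: [-6.0, -0.6, 20.4]
width: -0.001
```

All three keys reached their stops. I'll rise and go over the front part of the plate with the jaw part open.

Call:
servo_tool --increments '[[[0, 0, -45], 0], [[0, 0, -45], 0], [[22, 40, 0], 0], [[21, 40, 0], 0], [[0, 0, 0], 0]]'

```text
t: 9.35
tool_pos: [0.5479, -0.0465, 0.139]
tcp_rot: [[1.0, -0.005, -0.001], [-0.005, -1.0, -0.001], [-0.001, 0.001, -1.0]]
force: [-0.2, 0.2, -0.7]
width: -0.0
```

Call:
servo_tool --increments '[[[0, 0, 0], 0], [[0, 0, 0], 0], [[0, 0, 0], 0]]' --jaw 0.4

```text
t: 9.72
tool_pos: [0.5469, -0.0423, 0.1402]
tcp_rot: [[1.0, 0.002, -0.0], [0.002, -1.0, 0.0], [-0.0, -0.0, -1.0]]
force: [0.6, 0.0, 0.2]
width: 0.3
```

Run:
```python
from h import *
s=bot.get_state();print(s['t'],s['tool_pos'],s['force'],s['width'])
for c in('top','scene'):
    bot.get_image(c)
    for q in('grip_plate','index_line','lever_tab','tape_mark','key_grey_top'):
        print(c,q,[(np.round(d['location'],4).tolist(),round(d['score'],2)) for d in bot.place_of(c,q)[:1]])
a=bot.get_image('top')[195:285,255:390];b=bot.get_image('scene')[170:290,240:390]
cv2.imwrite('pics/p1.png',np.hstack([cv2.resize(x,(400,320),interpolation=cv2.INTER_CUBIC) for x in(a,b)])[:,:,::-1])
im=cv2.imread('pics/top0.png')
for a in [(287,90),(290,240)]: print(ray('top',(255+a[0]/4,195+a[1]/4),.105))
for a in [(235,185),(368,280)]: print(ray('scene',(240+a[0]/4,180+a[1]/4),.105))
```

```text
9.725 [ 0.54694363 -0.04225346  0.14016381] [0.62888011 0.03412008 0.23104206] 0.30000708945905813
top grip_plate []
top index_line [([0.5035, 0.1161, 0.0601], 0.48)]
top lever_tab []
top tape_mark []
top key_grey_top [([0.506, -0.003, 0.0557], 0.41)]
scene grip_plate [([0.5852, -0.0399, 0.0813], 0.65)]
scene index_line [([0.5247, -0.0426, 0.0591], 0.59)]
scene lever_tab [([0.5009, 0.1213, 0.0563], 0.18)]
scene tape_mark []
scene key_grey_top []
[ 0.6394197  -0.04534726  0.105     ]
[ 0.52747144 -0.04413239  0.105     ]
[ 0.53613438 -0.04017893  0.105     ]
[ 0.64709344 -0.04525403  0.105     ]
```

View pics/p1.png

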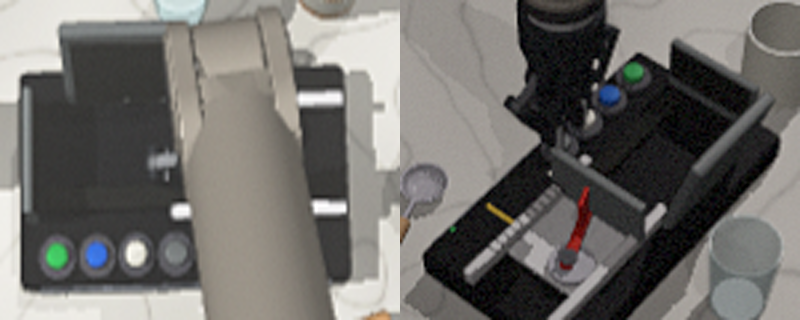

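Scene panel: gripper is above the plate's front end, with the tape at (500,213) visible. I'll descend and pinch.

Call:
servo_tool --increments '[[[0, 0, 25], 0], [[0, 0, 20], 0], [[0, 0, 15], 0], [[0, 0, 9], 0], [[0, 0, 0], 0]]'

```text
t: 11.05
tool_pos: [0.547, -0.0436, 0.0709]
tcp_rot: [[1.0, 0.0, -0.001], [0.0, -1.0, 0.0], [-0.001, -0.0, -1.0]]
force: [0.1, -0.8, 0.6]
width: 0.3
```

Call:
servo_tool --increments '[[[0, 0, 0], 0], [[0, 0, 0], 0], [[0, 0, 0], 0], [[0, 0, 0], 0]]' --jaw 1 --grip_force 50

```text
t: 11.55
tool_pos: [0.5479, -0.043, 0.072]
tcp_rot: [[1.0, 0.0, 0.001], [0.0, -1.0, 0.0], [0.001, -0.0, -1.0]]
force: [-1.2, 2.1, 3.6]
width: 0.115
```

Gripped (9.8 mm). Draw out about 54 mm, then look.

Call:
servo_tool --increments '[[[0, 14, 0], 0], [[0, 15, 0], 0], [[0, 15, 0], 0], [[0, 10, 0], 0], [[0, 0, 0], 0]]'

```text
t: 12.18
tool_pos: [0.5478, -0.0981, 0.072]
tcp_rot: [[1.0, -0.001, 0.001], [-0.001, -1.0, -0.0], [0.001, 0.0, -1.0]]
force: [-0.5, 3.7, 5.8]
width: 0.109
```

Call:
servo_tool --increments '[[[0, 0, 0], 0], [[0, 0, 0], 0]]'

```text
t: 12.42
tool_pos: [0.5478, -0.0971, 0.072]
tcp_rot: [[1.0, 0.0, 0.001], [0.0, -1.0, 0.0], [0.001, -0.0, -1.0]]
force: [-1.3, 3.8, 4.5]
width: 0.108
```

Run:
```python
from h import *
s=bot.get_state();print(s['t'],s['tool_pos'],s['force'],s['width'])
b=bot.get_image('scene')
for q in('index_line','tape_mark','lever_tab','grip_plate'):
    print(q,[(np.round(d['location'],4).tolist(),round(d['score'],2)) for d in bot.place_of('scene',q)[:2]])
r=seg(b,(20,120,90),(35,255,255),(240,180,390,310));print(r, ray('scene',r[0],.04))
cv2.imwrite('pics/d1f.png',b[:,:,::-1])
cv2.imwrite('pics/d1.png',cv2.resize(b[205:290,240:340],(800,680),interpolation=cv2.INTER_CUBIC)[:600,:,::-1])
```

```text
12.425 [ 0.54779892 -0.09710975  0.07195779] [-1.32730821  3.75910059  4.49160556] 0.10805076091904758
index_line [([0.5269, -0.0963, 0.0645], 0.78)]
tape_mark []
lever_tab [([0.5885, -0.1196, 0.0803], 0.57), ([0.5856, 0.0067, 0.0022], 0.51)]
grip_plate [([0.5851, -0.0958, 0.0793], 0.66), ([0.5031, 0.0766, 0.0546], 0.43)]
(array([277.94444444, 250.27777778]), array([274, 248,   9,   6,  18], dtype=int32)) [ 0.51157663 -0.09730801  0.04      ]
```

View pics/d1.png

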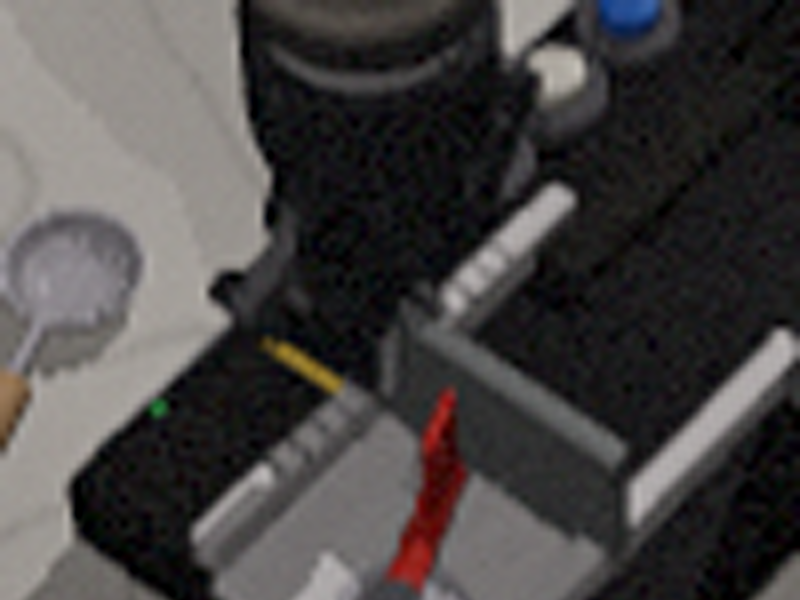

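Run:
```python
from h import *
def yel(im,box):
    x0,y0,x1,y1=box;a=im[y0:y1,x0:x1].astype(float);w=np.clip(np.minimum(a[:,:,2],a[:,:,1])-a[:,:,0]-25,0,None)
    Y,X=np.mgrid[y0:y1,x0:x1];return (w*X).sum()/w.sum(),(w*Y).sum()/w.sum()
t0=cv2.imread('pics/top0.png');s0=cv2.imread('pics/scene0.png');d1=cv2.imread('pics/d1f.png')
for n,im,c,b in(('t0',t0,'top',(340,255,352,274)),('s0',s0,'scene',(268,242,288,258)),('d1',d1,'scene',(268,242,288,258))):
    uv=yel(im,b);print(n,uv,ray(c,uv,.04))
# row profiles of top image across the pointer / plate
g=cv2.cvtColor(t0,cv2.COLOR_BGR2GRAY)
print('cols 318..334');
for r in range(218,262,3):print(r,g[r,320:336])
print('proj idx', proj('top',[[.525,-.043,.061],[.531,-.043,.105],[.640,-.043,.105],[.585,-.048,.105],[.585,-.038,.105]]))
def over(im,c,py,box,sz):
    x0,y0,x1,y1=box;k=8
    o=cv2.resize(im[y0:y1,x0:x1],None,fx=k,fy=k,interpolation=cv2.INTER_CUBIC)
    def pl(P,col):
        q=(proj(c,P)-[x0,y0]+.5)*k;cv2.polylines(o,[np.int32(q)],True,col,1)
    X0,X1=.531,.641
    pl([[X0,py-.005,.105],[X1,py-.005,.105],[X1,py+.005,.105],[X0,py+.005,.105]],(0,255,0))
    pl([[.494,-.1005,.04],[.528,-.1005,.04],[.528,-.0965,.04],[.494,-.0965,.04]],(255,0,255))
    return o
a=over(t0,'top',-.043,(315,215,355,275),0);b=over(d1,'scene',-.0971,(265,230,325,290),0)
cv2.imwrite('pics/ov.png',np.hstack([a,b]))
```

```text
t0 (np.float64(345.75468904244815), np.float64(263.24037512339584)) [ 0.51111076 -0.10080401  0.04      ]
s0 (np.float64(276.8950729927007), np.float64(249.63503649635035)) [ 0.50809508 -0.09749286  0.04      ]
d1 (np.float64(277.8816425120773), np.float64(250.34782608695653)) [ 0.51159734 -0.0975796   0.04      ]
cols 318..334
218 [ 56  54  53  52  65 109 144 131  71  56  58  55  57  58  59  60]
221 [127 128 130 125  89  94 140 132 110 118 116 118 115 117 116 116]
224 [220 221 221 210 141  88 139 130 123 153 151 150 150 151 152 151]
227 [ 50  52  53  50  53  90 140 129 132 156 155 155 155 156 156 158]
230 [ 57  53  54  53  53  82 140 130 138 174 171 171 169 171 170 170]
233 [ 55  54  55  52  53  83 139 133 130 148 176 173 175 175 176 176]
236 [ 54  51  55  53  51  82 137 134 135 145 162 102 113  88  80  64]
239 [ 53  55  54  48  66 114 143 133 135 138 130  57  60  67  69  91]
242 [ 51  53  52  53  49  81 141 135 132 114 149 146 146 147 146 162]
245 [ 50  55  56  53  50  79 137 134 130 114 147 146 155 159 172 173]
248 [ 50  48  49  50  63  93 113 134 129 137 173 169 170 170 169 168]
251 [ 41  37  42  43  48  63 110 136 123 108 149 149 148 144 145 149]
254 [236 232 220 205 121 115  93 134 131  97 139 161 171 160 126 173]
257 [ 46  45  46  49  48  45  94 158  72  52  46  46  48  49  47  47]
260 [56 57 55 54 55 53 53 55 59 57 57 56 57 58 58 55]
proj idx [[326.76111726 258.15865323]
 [327.07331428 253.81054367]
 [325.94863388 217.32754106]
 [328.21873562 235.55771852]
 [324.80463051 235.64246079]]
```

View pics/ov.png

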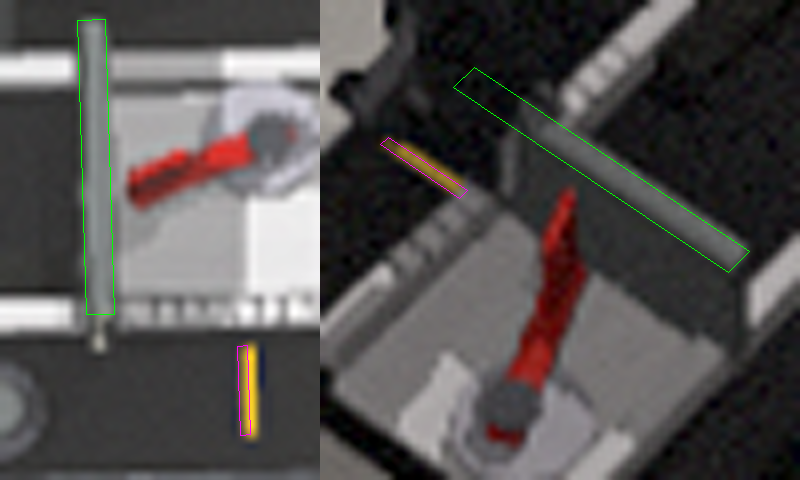

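Run:
```python
from h import *
s0=cv2.imread('pics/scene0.png');g=cv2.cvtColor(s0,cv2.COLOR_BGR2GRAY)
print(proj('scene',[[.525,-.043,.061]]))
print(g[228:240,290:304])
```

```text
[[295.11960024 235.1239333 ]]
[[ 23  16   5  18  41  40  44  51  61  76  88  90  94  80]
 [ 19  27   6  12  26  43  45  45  43  56  71  82  89  91]
 [ 22  21  16   6  22  22  31  45  39  44  50  64  79  86]
 [ 29  16  26  10  10   3  30  46  44  39  40  41  57  73]
 [ 18  12  17  15  19   7  18  50  42  43  43  43  44  44]
 [ 19   9  26  21  13   7  41  43  37  46  44  44  38  44]
 [ 15  24  19  16  28  68 123  43  43  46  43  49  42  41]
 [ 17  27   6  30  25  69 125  46  37  42  45  46  47  41]
 [ 24  22  17  16  10  22  40  46  39  41  43  44  41  42]
 [ 20  15  20  16  21  13   2  29  44  39  44  44  44  40]
 [ 26  25  21  18  24  20  16  20  28  35  44  45  46  49]
 [ 28  25  21  27  16   9  41  89  55  28  31  37  44  40]]
```

Both cameras agree with the grip position on a target plate y ≈ −0.100. I'll correct by 3 mm, loosen slightly, and add half the slack.

Call:
servo_tool --increments '[[[0, 3, 0], 0], [[0, 0, 0], 0], [[0, 0, 0], 0]]'

```text
t: 13.05
tool_pos: [0.5478, -0.1, 0.072]
tcp_rot: [[1.0, 0.0, 0.001], [0.0, -1.0, 0.0], [0.001, -0.0, -1.0]]
force: [-0.0, 4.3, 4.5]
width: 0.104
```

Call:
servo_tool --increments '[[[0, 0.6, 0], 0], [[0, 0, 0], 0], [[0, 0, 0], 0]]' --jaw 0.736

```text
t: 13.42
tool_pos: [0.5477, -0.1008, 0.0714]
tcp_rot: [[1.0, 0.0, 0.001], [0.0, -1.0, 0.0], [0.001, -0.0, -1.0]]
force: [0.5, 4.4, 3.1]
width: 0.134
```

Call:
servo_tool --increments '[[[3, 0, 0], 0], [[5, 0, 0], 0], [[6, 0, 0], 0], [[4, 0, 0], 0], [[0, 0, 0], 0]]'

```text
t: 14.05
tool_pos: [0.564, -0.1012, 0.0702]
tcp_rot: [[1.0, 0.0, -0.003], [0.0, -1.0, 0.0], [-0.003, -0.0, -1.0]]
force: [-2.2, 4.7, -2.2]
width: 0.131
```

Call:
servo_tool --increments '[[[6, 0, -1], 0], [[6, 0, 0], 0], [[6, 0, 0], 0], [[4, 0, 0], 0], [[0, 0, 0], 0]]'

```text
t: 14.68
tool_pos: [0.586, -0.1012, 0.0715]
tcp_rot: [[1.0, -0.0, -0.003], [-0.0, -1.0, 0.0], [-0.003, -0.0, -1.0]]
force: [-2.0, 4.3, -2.1]
width: 0.131
```

Call:
servo_tool --increments '[[[5, -0.4, 0], 0], [[5, 0, 0], 0], [[5, 0, 0], 0], [[0, 0, 0], 0]]'

```text
t: 15.18
tool_pos: [0.5999, -0.0992, 0.0714]
tcp_rot: [[1.0, 0.001, -0.005], [0.001, -1.0, 0.002], [-0.005, -0.002, -1.0]]
force: [-5.4, 6.7, 0.1]
width: 0.13
```

Cam bites and pulls inward (+y). I'll correct outward before going further.

Call:
servo_tool --increments '[[[0, 1.5, 0], 0], [[0, 0, 0], 0], [[0, 0, 0], 0]]'

```text
t: 15.55
tool_pos: [0.6, -0.0999, 0.0714]
tcp_rot: [[1.0, 0.001, -0.005], [0.001, -1.0, 0.003], [-0.005, -0.003, -1.0]]
force: [-4.5, 7.7, 0.2]
width: 0.131
```

Call:
servo_tool --increments '[[[2, 0, 0], 0], [[2, 0, 0], 0], [[0, 0, 0], 0], [[0, 0, 0], 0]]'

```text
t: 16.05
tool_pos: [0.602, -0.0997, 0.0712]
tcp_rot: [[1.0, 0.001, -0.009], [0.001, -1.0, 0.003], [-0.009, -0.003, -1.0]]
force: [-9.4, 8.6, 2.9]
width: 0.136
```

Call:
servo_tool --increments '[[[0, 1.5, 0], 0], [[0, 0, 0], 0], [[2, 0, 0], 0], [[2, 0, 0], 0], [[0, 0, 0], 0]]'

```text
t: 16.68
tool_pos: [0.6052, -0.1005, 0.0708]
tcp_rot: [[1.0, 0.001, -0.011], [0.001, -1.0, 0.004], [-0.011, -0.004, -1.0]]
force: [-10.5, 9.9, 2.0]
width: 0.13
```

Run:
```python
from h import *
s=bot.get_state();print(s['t'],s['tool_pos'],s['force'],s['width'])
b=bot.get_image('scene')
for q in('index_line','lever_tab'):
    print(q,[(np.round(d['location'],4).tolist(),round(d['score'],2)) for d in bot.place_of('scene',q)[:2]])
cv2.imwrite('pics/e1f.png',b[:,:,::-1])
cv2.imwrite('pics/e1.png',cv2.resize(b[210:285,250:350],(800,600),interpolation=cv2.INTER_CUBIC)[:,:,::-1])
```

```text
16.675 [ 0.60519444 -0.1004962   0.07077613] [-10.49118799   9.94639999   2.01613089] 0.13031328289569216
index_line [([0.5224, -0.1005, 0.0607], 0.71)]
lever_tab [([0.6153, -0.1204, 0.0833], 0.87), ([0.5023, 0.1204, 0.0594], 0.69)]
```

View pics/e1.png

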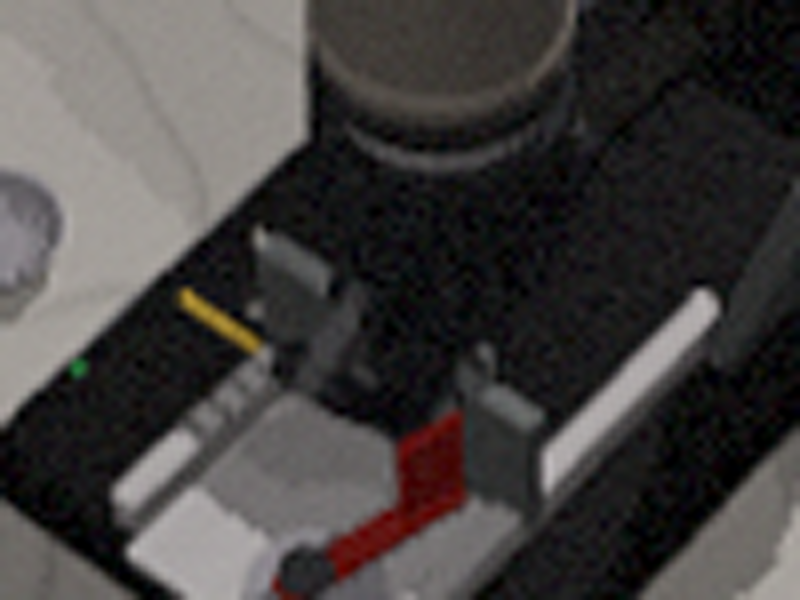

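Now the index blob shows at about (281,248) next to the tape (tape ~(277,250)). I'll measure both in this picture.

```bash
cat > m.py <<'E'
from h import *
def meas(rgb):
    a=rgb.astype(float)
    def cen(w,x0,y0):
        Y,X=np.mgrid[0:w.shape[0],0:w.shape[1]];return (w*X).sum()/w.sum()+x0,(w*Y).sum()/w.sum()+y0
    s=a[242:258,268:288];w=np.clip(np.minimum(s[...,0],s[...,1])-s[...,2]-25,0,None);t=cen(w,268,242)
    ti=ray('scene',t,.04)
    p=proj('scene',[[.525,-.098,.061]])[0];x0,y0=int(round(p[0]))-3,int(round(p[1]))-3
    g=a[y0:y0+7,x0:x0+7].mean(2);print('pt0',x0,y0);print(g.astype(int))
    return t,ti
E
python3 - <<'E'
from m import *
b=cv2.imread('pics/e1f.png')[:,:,::-1]
print(meas(b))
for y in(-.096,-.098,-.1):print(y,proj('scene',[[.525,y,.061],[.5225,y,.061]]).round(2).tolist())
E
```

```text
pt0 278 245
[[ 26  16  26  25  44  48  45]
 [ 23  19  30  26  29  44  48]
 [ 25  20  27  46  54  48  40]
 [ 23  21  37  89  86  45  48]
 [ 56   5  30  80  79  49  47]
 [115  72  19  17  28  49  47]
 [103 103  95  42  15  40  45]]
((np.float64(276.7400530503979), np.float64(249.52254641909815)), array([ 0.50754311, -0.09747805,  0.04      ]))
-0.096 [[281.79, 247.93], [281.06, 247.43]]
-0.098 [[281.28, 248.42], [280.55, 247.92]]
-0.1 [[280.77, 248.91], [280.03, 248.41]]
```

Index −0.0977 against tape −0.0975 in the same image, so it is at the mark. I'll continue closing while holding y ≈ −0.1005.

Call:
servo_tool --increments '[[[2, 0.3, -0.5], 0], [[2, 0.2, 0], 0], [[0, 0, 0], 0], [[0, 0, 0], 0]]'

```text
t: 17.32
tool_pos: [0.6082, -0.1004, 0.0706]
tcp_rot: [[1.0, 0.002, -0.013], [0.002, -1.0, 0.004], [-0.013, -0.004, -1.0]]
force: [-11.0, 9.7, 0.8]
width: 0.135
```

Call:
servo_tool --increments '[[[2, 0.3, -0.3], 0], [[2, 0.2, 0], 0], [[0, 0, 0], 0], [[0, 0, 0], 0]]'

```text
t: 17.82
tool_pos: [0.6117, -0.1004, 0.0706]
tcp_rot: [[1.0, 0.002, -0.015], [0.002, -1.0, 0.005], [-0.015, -0.005, -1.0]]
force: [-11.1, 10.3, 0.1]
width: 0.134
```

Call:
servo_tool --increments '[[[2, 0.1, -0.3], 0], [[2, 0, 0], 0], [[0, 0, 0], 0], [[0, 0, 0], 0]]'

```text
t: 18.32
tool_pos: [0.6159, -0.1006, 0.0707]
tcp_rot: [[1.0, 0.002, -0.014], [0.002, -1.0, 0.005], [-0.014, -0.005, -1.0]]
force: [-11.4, 10.5, -1.6]
width: 0.132
```

Call:
servo_tool --increments '[[[2, 0, 0], 0], [[1, 0, 0], 0], [[0, 0, 0], 0], [[0, 0, 0], 0]]'

```text
t: 18.82
tool_pos: [0.6165, -0.1006, 0.0706]
tcp_rot: [[1.0, 0.001, -0.02], [0.001, -1.0, 0.005], [-0.02, -0.005, -1.0]]
force: [-17.1, 10.4, 3.1]
width: 0.131
```

Call:
servo_tool --increments '[[[2, 0, 0], 0], [[1, 0, 0], 0], [[0, 0, 0], 0], [[0, 0, 0], 0]]'

```text
t: 19.32
tool_pos: [0.617, -0.1006, 0.0703]
tcp_rot: [[1.0, 0.001, -0.025], [0.001, -1.0, 0.005], [-0.025, -0.005, -1.0]]
force: [-21.6, 10.7, 8.9]
width: 0.134
```

Run:
```python
from m import *
s=bot.get_state();print(s['t'],s['tool_pos'],s['force'],s['width'])
b=bot.get_image('scene');print(meas(b))
print([(np.round(d['location'],4).tolist(),round(d['score'],2)) for d in bot.place_of('scene','lever_tab')[:1]])
cv2.imwrite('pics/f1.png',cv2.resize(b[210:285,250:350],(800,600),interpolation=cv2.INTER_CUBIC)[:,:,::-1])
```

```text
19.325 [ 0.61695151 -0.10057134  0.07034725] [-21.55174382  10.69978633   8.86971783] 0.1337114840843503
pt0 278 245
[[ 25  27  21  28  39  44  48]
 [ 19  21  20  16  37  49  50]
 [ 15  19  24  42  55  48  44]
 [ 20  29  36  91  90  51  45]
 [ 55  12  23  82  82  38  44]
 [114  78  29  10  31  45  44]
 [106  97  92  48   9  45  46]]
((np.float64(276.79036574487066), np.float64(249.57270294380018)), array([ 0.50775116, -0.09751565,  0.04      ]))
[([0.6246, -0.1235, 0.0815], 0.65)]
```

View pics/f1.png

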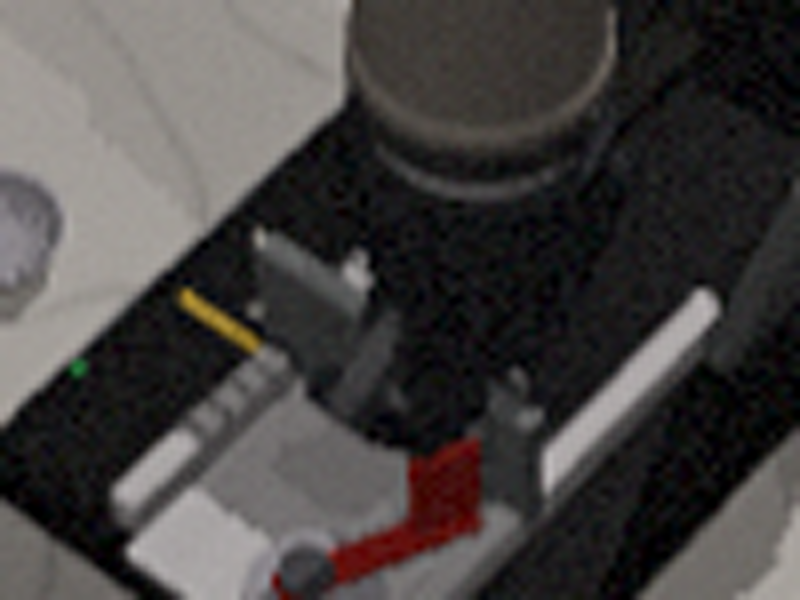

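Lever tab is at x≈0.6246 (plate centre +39 mm) against its hard stop, and the index is still on the mark. I'll ease the push slightly, then pinch tight.

Call:
servo_tool --increments '[[[-2.5, 0, 0], 0], [[0, 0, 0], 0]]'

```text
t: 19.68
tool_pos: [0.617, -0.1006, 0.0704]
tcp_rot: [[1.0, 0.001, -0.019], [0.001, -1.0, 0.005], [-0.019, -0.005, -1.0]]
force: [-15.5, 10.6, 2.3]
width: 0.133
```

Call:
servo_tool --increments '[[[0, 0, 0], 0], [[0, 0, 0], 0], [[0, 0, 0], 0], [[0, 0, 0], 0], [[0, 0, 0], 0]]' --jaw 1 --grip_force 60

```text
t: 20.3
tool_pos: [0.6172, -0.1014, 0.0705]
tcp_rot: [[1.0, 0.001, -0.019], [0.001, -1.0, 0.004], [-0.019, -0.004, -1.0]]
force: [-15.0, 8.7, 1.9]
width: 0.109
```

Run:
```python
from m import *
s=bot.get_state();print(s['t'],s['tool_pos'],s['force'],s['width'])
b=bot.get_image('scene');print(meas(b))
for q in('index_line','lever_tab','grip_plate'):print(q,[(np.round(d['location'],4).tolist(),round(d['score'],2)) for d in bot.place_of('scene',q)[:1]])
```

```text
20.3 [ 0.61717156 -0.10140866  0.0704868 ] [-15.04349904   8.74131665   1.89920203] 0.10923972492032652
pt0 278 245
[[ 22  22  21  33  48  47  49]
 [ 21  27   8  29  46  50  51]
 [ 24  16  19  17  53  45  51]
 [ 21  22  69 137  48  47  46]
 [ 58  12  69 137  61  41  40]
 [106  50  17  49  59  47  51]
 [103  88  69  22  34  48  49]]
((np.float64(276.4913294797688), np.float64(249.38824662813101)), array([ 0.50675497, -0.0975653 ,  0.04      ]))
index_line [([0.5265, -0.1033, 0.062], 0.57)]
lever_tab [([0.6256, -0.125, 0.0812], 0.75)]
grip_plate [([0.5838, -0.0995, 0.0775], 0.8)]
```

The tight pinch shifted the plate about 1.5 mm outward (index −0.0991 against tape −0.0975). I'll bring it back.

Call:
servo_tool --increments '[[[0, -1.4, 0], 0], [[0, 0, 0], 0], [[0, 0, 0], 0]]'

```text
t: 20.88
tool_pos: [0.6172, -0.1014, 0.0705]
tcp_rot: [[1.0, 0.0, -0.019], [0.001, -1.0, 0.003], [-0.019, -0.003, -1.0]]
force: [-15.5, 7.2, 2.0]
width: 0.109
```

Run:
```python
from m import *
s=bot.get_state();print(s['t'],s['tool_pos'],s['force'],s['width'])
print(meas(bot.get_image('scene')))
```

```text
20.875 [ 0.61717033 -0.10136016  0.07048518] [-15.46448663   7.20118866   2.01886666] 0.10858769468134198
pt0 278 245
[[ 12  15  25  32  47  40  49]
 [ 14  23  14  19  55  44  45]
 [ 19  25  24  20  48  47  48]
 [  5  29  70 139  47  44  50]
 [ 54  20  65 139  66  45  47]
 [112  54  14  48  63  40  50]
 [107  87  71  23  32  49  48]]
((np.float64(276.4418377321603), np.float64(249.3743890518084)), array([ 0.50662537, -0.09761359,  0.04      ]))
```

The clamp resists the soft correction. I'll step the command inward gradually and watch.

Call:
servo_tool --increments '[[[0, -2, 0], 0], [[0, 0, 0], 0], [[0, 0, 0], 0]]'

```text
t: 21.3
tool_pos: [0.6172, -0.1013, 0.0705]
tcp_rot: [[1.0, -0.001, -0.019], [-0.001, -1.0, 0.0], [-0.019, -0.0, -1.0]]
force: [-14.7, 5.9, 2.9]
width: 0.108
```

Call:
servo_tool --increments '[[[0, -2, 0], 0], [[0, 0, 0], 0], [[0, 0, 0], 0]]'

```text
t: 21.68
tool_pos: [0.6172, -0.1013, 0.0705]
tcp_rot: [[1.0, -0.001, -0.019], [-0.001, -1.0, -0.002], [-0.019, 0.002, -1.0]]
force: [-14.2, 1.3, 1.3]
width: 0.107
```

Call:
servo_tool --increments '[[[0, -2, 0], 0], [[0, 0, 0], 0], [[0, 0, 0], 0]]'

```text
t: 22.05
tool_pos: [0.6172, -0.1009, 0.0705]
tcp_rot: [[1.0, -0.002, -0.018], [-0.002, -1.0, -0.004], [-0.018, 0.004, -1.0]]
force: [-13.6, -0.5, 0.6]
width: 0.109
```

Call:
servo_tool --increments '[[[0, -1.5, 0], 0], [[0, 0, 0], 0], [[0, 0, 0], 0]]'

```text
t: 22.42
tool_pos: [0.6172, -0.0999, 0.0705]
tcp_rot: [[1.0, -0.002, -0.018], [-0.003, -1.0, -0.004], [-0.018, 0.004, -1.0]]
force: [-14.5, -0.4, 1.1]
width: 0.109
```

Run:
```python
from m import *
s=bot.get_state();print(s['t'],s['tool_pos'],s['force'],s['width'])
print(meas(bot.get_image('scene')))
```

```text
22.425 [ 0.61717919 -0.09987749  0.07051031] [-14.49113276  -0.42899617   1.06684548] 0.10881865756553231
pt0 278 245
[[ 15  24  21  22  39  49  47]
 [ 11  25  15  19  38  50  50]
 [ 19  23  24  43  57  49  41]
 [ 20  13  40  89  88  44  49]
 [ 57  17  34  80  78  44  43]
 [108  76  23   2  28  47  47]
 [104 101  96  49   9  36  42]]
((np.float64(276.7418772563177), np.float64(249.51534296028882)), array([ 0.50753155, -0.09745773,  0.04      ]))
```

Index is back at −0.0977 against tape −0.0975, with side force about 0. I'll let it settle for a second and check again.

Call:
servo_tool --increments '[[[0, 0, 0], 0], [[0, 0, 0], 0], [[0, 0, 0], 0], [[0, 0, 0], 0], [[0, 0, 0], 0]]'

```text
t: 23.1
tool_pos: [0.6172, -0.0999, 0.0705]
tcp_rot: [[1.0, -0.002, -0.018], [-0.003, -1.0, -0.004], [-0.018, 0.004, -1.0]]
force: [-14.4, -1.0, 0.9]
width: 0.11
```

Call:
servo_tool --increments '[[[0, 0, 0], 0], [[0, 0, 0], 0], [[0, 0, 0], 0]]'

```text
t: 23.48
tool_pos: [0.6172, -0.0998, 0.0705]
tcp_rot: [[1.0, -0.002, -0.018], [-0.002, -1.0, -0.004], [-0.018, 0.004, -1.0]]
force: [-14.2, -0.4, 2.1]
width: 0.107
```

Run:
```python
from m import *
b=bot.get_image('scene');print(meas(b))
for q in('index_line','lever_tab','grip_plate'):print(q,[(np.round(d['location'],4).tolist(),round(d['score'],2)) for d in bot.place_of('scene',q)[:1]])
cv2.imwrite('pics/z.png',cv2.resize(b[180:300,220:380],(800,600),interpolation=cv2.INTER_CUBIC)[:,:,::-1])
```

```text
pt0 278 245
[[ 27   9  26  25  39  47  42]
 [ 27  20  14  20  43  46  49]
 [ 21  22  24  49  51  50  48]
 [  5  20  27  87  96  44  49]
 [ 53  10  35  80  81  44  47]
 [107  76  25  17  23  51  45]
 [105 100  91  49  18  39  47]]
((np.float64(276.74087266251115), np.float64(249.52715939447907)), array([ 0.50755453, -0.09748778,  0.04      ]))
index_line []
lever_tab [([0.6251, -0.1206, 0.0824], 0.61)]
grip_plate [([0.586, -0.0975, 0.0825], 0.61)]
```

View pics/z.png

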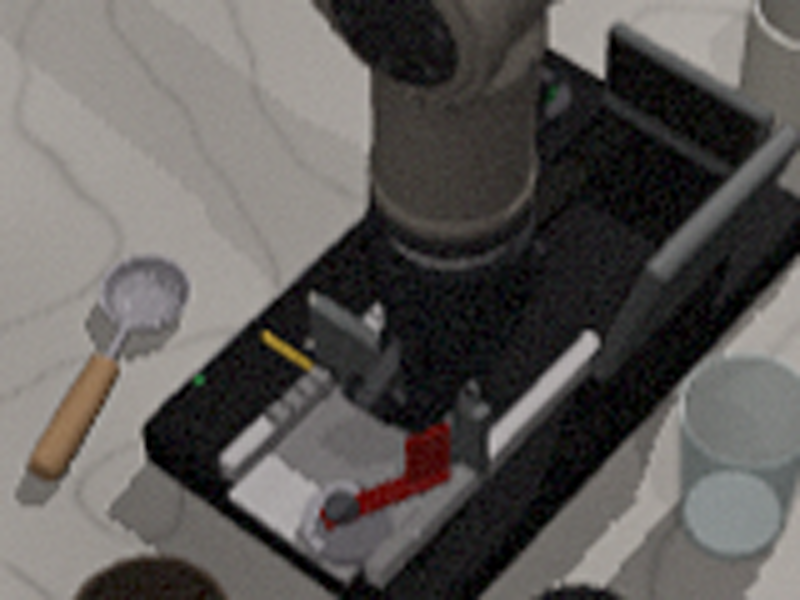

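Everything is stable: lever closed at the rear (430,460), plate gripped, index beside the tape at (305,345), other objects unmoved.

```bash
python3 -c "
from bench import bot
print(bot.close_job())"
```

```text
the job is handed in; nothing more can be done
None
```

I pressed green, blue and white in that order, drew the side arm out to the yellow mark, and closed the cam lever. The job was handed in at about 24 s with the arm still gripping the plate.

- **Keys:** each key was pressed onto its hard stop with 17–31 N. The stops came about 2.7 mm higher than the nominal height. For green, the force fell off over about 5 mm as I raised the tool, which fits the key's spring rather than its collar. I did not repeat that check on blue and white, which stopped at the same height. Grey was not touched.
- **Mark:** in the last picture the index line was at y ≈ −97.7 mm and the tape at −97.5 mm. Two earlier camera estimates of the mark differed by about 1 mm, so trust this to roughly ±1 mm. The final tight pinch had pushed the plate about 1.5 mm too far out; I eased it back and it held for about a second. The network did not find the index line in that last picture, so this check rests on my pixel measurement.
- **Lever:** the tab was against its hard stop, about 39 mm behind the plate's middle (38 mm expected).
- **Grip and surroundings:** the grip is set to 60 N on the plate, with about 14 N of push left on the lever. The other things visible in the last picture (scoop, tumbler, white mug) looked undisturbed.

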